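# Hold the spring clip open over the recipe card

## Robot

A 6-joint arm with a two-finger parallel gripper is mounted at the origin on the work surface. World frame = base frame: x ahead of the robot, y to its left, z up, the work surface at z = 0. Lengths are in mm, angles in rad, forces in N, time in s.
With the tool pointing down it reaches from about 350 to 725 mm from the base axis. Payload 6 kg.
Tool frame: the origin (TCP) lies at the very end of the fingers, on their centre line; the grasp point (between the pads) lies 19 mm behind it; z points along the fingers, y is the line along which they close (so a half turn about z gives the same grasp; the last joint's range is limited). The gripper opens to 85 mm and grips with 20 to 120 N. Pads are 22 mm wide; open, the fingers measure 114 mm over their backs; the gripper's body (76 mm by 85 mm) begins 54 mm behind the grasp point. The pads swing forward as they close: fully open they stand 13 mm farther back than shut.
Start: joints at [1.591, 0.04, 0.085, 0, -1.615, -0.334], TCP at [185.179, 570.686, 231.261] pointing down, gripper open.
Joint ranges: [-2.56, 2.56], [-1.29, 2.01], [-1.08, 1.49], [-3.29, 1.98], [-2.81, -0.18], [-2.99, 2.99]. Speed limits (rad/s): [2.57, 2.57, 3.01, 3.14, 3.14, 3.14].

## Interface

Orientations are given as a unit quaternion [w, x, y, z].
In Python, from rig import ctrl gives the robot as it stands.
- The arm moves only by the shell command python3 -m creep 'ROWS'. ROWS is JSON, a list that holds one entry, the list of rows, each a list of 5 numbers: the closure, from -1 (fully open) to 1 (shut), then the shift along the world's x, y, z in m, then the turn about the world's z in degrees. A call has 1 to 20 rows; each row is the pose to reach, as a shift and turn from the pose commanded when the call began; what a row does not reach only later rows make up. A row lasts 1/12 s, in which the tool goes at most 41.7 mm and 7.16 degrees, less where a joint would pass 70% of its speed; a pose out of reach is approached as far as the arm can. A call with a gripper value outside its range is refused whole. The fingers move at their own pace and stop on an object; the grip force is fixed at half the most. Time passes only in rows, so rows that repeat a pose let the fingers close. It gives the time, the measured TCP pose, the force, the opening and the grip force at its end, in the units of the state.
- ctrl.observe(): the state, without advancing time (a new reading comes with each control period).
- ctrl.get_image(name): name is "scene" or "top"; returns a dict with "color" (400x640x3 uint8, red, green, blue), "vertical_fov" (degrees; the focal length in pixels is half the picture's height over the tangent of half this angle, whatever the lens; pixels are square), "cx", "cy" (the principal point, pixels), "T" (4x4, takes a point from camera to world coordinates). Camera axes: x right, y down, z forward; pixel columns grow to the right and rows downward; lengths in mm; the calibration is good to about 2 mm. A picture is of the moment at which its call begins. There is no depth.
- ctrl.sign_off(): hands the job in; it is judged then, once.
The state is a dict: "time": time; "qpos": joint angles; "joint_velocities": joint speeds; "joint_torque": joint torques, N m; "eef_pos": TCP position; "eef_rot": TCP orientation; "ft_force": force on the tool from outside, world axes, zero at the start; "wrist_torque": the same for the moment, N m; "width": finger opening in mm; "gripper_force": force on a finger pad.
Only numpy, scipy, OpenCV 4.12 (cv2) and the standard library are available. Lean on these libraries where they do the work, as an engineer would, in place of code of your own. Each camera call takes 0.05 s, during which the arm holds its last target. There are 200 camera calls.

## Task

Take the big yellow spring clip off the rim of the open blue box by squeezing its two handles, then bring it, squeezed wide open, down over the middle of the top edge of the recipe card standing in the timber holder, so that the edge sits well inside the gaping jaws with neither jaw touching the card. Finish while still holding the clip there, wide open, and carried by you alone: I will slip a second page in beside the card before it is allowed to bite. Do not push the boxes or the card about, or disturb the stapler, tape, paperweight and marker cup.

Things in the scene. Friction and masses are not known exactly. Their poses are not given: they have to be found in the camera images.
- clip: Large yellow plastic spring clip with a steel barrel spring, 62 g, 80 mm long, clamped at the start on the robot-side long wall of the upper open box, handles up, jaws down. Origin: middle of the hinge line (barrel axis). y runs along the hinge, parallel to the rim; x is the way handles and jaws move; z up through the handles. Half-turn symmetric about z.
- clip_grip (a point): Midway between the two handles, 30 mm above the clip's origin: a good height for the pads. Each handle is a plate 40 mm wide (y), 3 mm thick, up to 46 mm above the origin, leaning outward: the pair is 47 mm over the outsides at the tips, 21 mm at the roots (3 mm up). Squeezed to the stop they stand parallel, 18 mm over the outsides, 50 mm up. Squeezing along x spreads the jaws.
- clip_front (a joint): Angle of the clip's lever on its own -x side, rad. 0 as clamped on the 3 mm box wall, -0.04 with the lips together, +0.30 squeezed to the stop (rigid). The spring needs about 6 N on each handle tip to start opening and 11 N at the stop, more if pressed lower down the handle.
- clip_back (a joint): Angle of the clip's lever on its own +x side, rad; same meaning, mirror image. With both at 0.30 the lips stand about 23 mm apart.
- clip_front_lip (a point): Inner lower edge of the jaw lip of the -x lever, mid-width; the jaws are 60 mm wide (y) and reach 34 mm below the clip's origin, about 33 mm when gaping. The 10 mm barrel closes the throat: an edge can enter only to 5 mm below the origin; at the start the box rim sits there.
- clip_back_lip (a point): Inner lower edge of the jaw lip of the +x lever, mid-width.
- boxes: Two stacked translucent blue storage boxes with white clip latches on their short ends, loose on the bench as one piece, about 1.1 kg. 130 mm (x) by 190 mm (y), 217 mm over latches, 132 mm high. The upper one is open: walls 3 mm, 59 mm deep, packets up to 25 mm high inside. Origin: centre of the underside; z up; the clip sits on the -x wall.
- box_rim (a point): Middle of the top of the -x long wall (3 mm thick, rim along y, 132 mm above the bench) on which the clip starts; the clip sits within 50 mm of this point along the rim.
- card_stand: A stiff recipe card standing upright in a slotted timber holder, loose, 0.6 kg as one piece. Holder 58.5 mm (x) by 180 mm (y) by 24 mm high; the card is 210 mm wide (along y), 2.5 mm thick (along x), its top edge 160 mm above the bench. Origin: centre of the underside; z up.
- card_edge (a point): Middle of the card's top edge. Axes as the card stand: y along the edge, x square to the card, z up.
- stapler: Purple plastic press-button stapler, 128 x 36 x 60 mm, lying on the bench. Origin: centre of the underside.
- tape_roll: Roll of white electrical tape lying flat, 66 mm across, 19 mm high. Origin: centre of the underside.
- paperweight: Glass paperweight dome, 80 mm across, 39 mm high. Origin: centre of the underside.
- marker_cup: Dark hard silicone cup, 78 mm across, 95 mm high, with four thick markers standing in it to 148 mm (one piece). Origin: centre of the underside.
There are look-alikes about, which are no part of the job. Of the things that look like the card_stand, take the one that is farthest from the robot's base at the start. Of the things like the clip, leave any that is black; of the rest the smaller one is meant.

How it is judged:
By the outcome, as a careful person would: the job done as asked, in the order asked, and still so for the second after the job is handed in, while the arm keeps its last pose, push and grip.
It also fails if it takes over 42 s, if anything falls off the work surface, if the arm or the gripper's body presses on something with over 40 N, if the wrist force passes 120 N, or if a joint passes its speed limit or range.

## Working session

There is one attempt and no reset: what is moved stays moved. The work goes in short steps, Python scripts to look and compute and a shell command to move; the robot and the scene stay as the last step left them, time stands still between calls to the robot, and variables do not carry over. Pictures are saved under pics/ and viewed, at most 10 in all, crops included, and the job is handed in when it is done.

```bash
mkdir -p pics; ls
python3 - <<'E'
from rig import ctrl
import cv2,numpy as np
s=ctrl.observe()
print({k:np.round(s[k],3) for k in('time','eef_pos','eef_rot','width','ft_force','qpos')})
for n in('scene','top'):
    d=ctrl.get_image(n); cv2.imwrite(f'pics/{n}0.png',d['color'][...,::-1]); print(n,d['vertical_fov'],d['cx'],d['cy'],np.round(d['T'],3).tolist())
E
```

```text
pics
{'time': np.float64(0.0), 'eef_pos': array([185.029, 570.416, 230.249]), 'eef_rot': array([ 0.001,  0.988, -0.156, -0.   ]), 'width': np.float64(85.363), 'ft_force': array([ 0.842,  0.222, -0.308]), 'qpos': array([ 1.591,  0.041,  0.084, -0.   , -1.615, -0.334])}
scene 46.81372457861146 321.3640876226976 197.7950271861631 [[-0.141, 0.819, -0.555, 1194.914], [0.99, 0.109, -0.091, 125.091], [-0.014, -0.563, -0.827, 1185.35], [0.0, 0.0, 0.0, 1.0]]
top 42.43099665728693 329.74065261890854 199.5641284068978 [[-0.019, -0.985, 0.171, 198.42], [-1.0, 0.021, 0.009, 9.604], [-0.013, -0.171, -0.985, 1810.194], [0.0, 0.0, 0.0, 1.0]]
```

View pics/scene0.png

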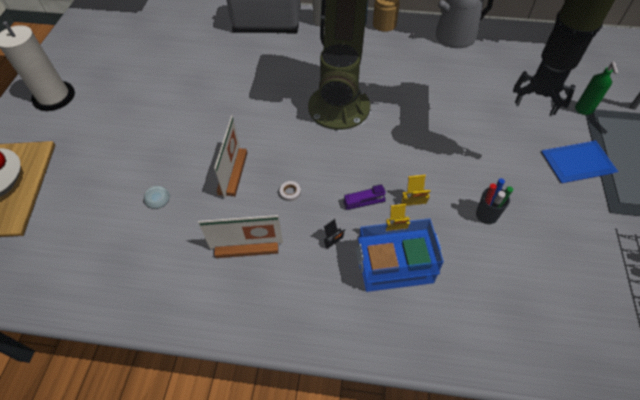

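View pics/top0.png

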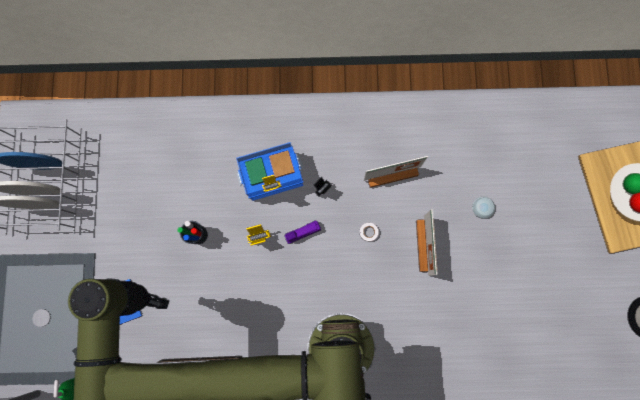

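The scene view shows the target clip on the box rim at (398,217), with the larger yellow look-alike on the bench at (416,190). The far card stand is at (242,233). In the top view these are at (271,184), (258,235) and (395,172). I'll enlarge the important parts.

```bash
cat > h.py <<'E'
import numpy as np,cv2
from rig import ctrl
def cam(n):
    d=ctrl.get_image(n); d['f']=200/np.tan(np.radians(d['vertical_fov']/2)); d['T']=np.array(d['T']); return d
def ray(d,p):
    v=np.array([(p[0]-d['cx'])/d['f'],(p[1]-d['cy'])/d['f'],1]); return d['T'][:3,3],d['T'][:3,:3]@v
def onz(d,p,z):
    o,v=ray(d,p); return o+v*(z-o[2])/v[2]
def tri(ds,ps):
    A=np.zeros((3,3));b=np.zeros(3)
    for d,p in zip(ds,ps):
        o,v=ray(d,p); v=v/np.linalg.norm(v); M=np.eye(3)-np.outer(v,v); A+=M;b+=M@o
    return np.linalg.solve(A,b)
def proj(d,P):
    q=d['T'][:3,:3].T@(np.array(P)-d['T'][:3,3]); return np.array([d['cx']+d['f']*q[0]/q[2],d['cy']+d['f']*q[1]/q[2]])
def crop(d,x,y,w,h,k):
    c=d['color'][y:y+h,x:x+w,::-1]; return cv2.resize(c,None,fx=k,fy=k,interpolation=cv2.INTER_NEAREST)
E
python3 - <<'E'
from h import *
s,t=cam('scene'),cam('top')
a=np.hstack([crop(s,350,195,100,75,4),crop(s,190,195,100,75,4)])
b=np.hstack([crop(t,225,135,100,75,4),crop(t,350,130,100,75,4)])
cv2.imwrite('pics/c1.png',np.vstack([a,b]))
E
```

```text
(no output)
```

View pics/c1.png

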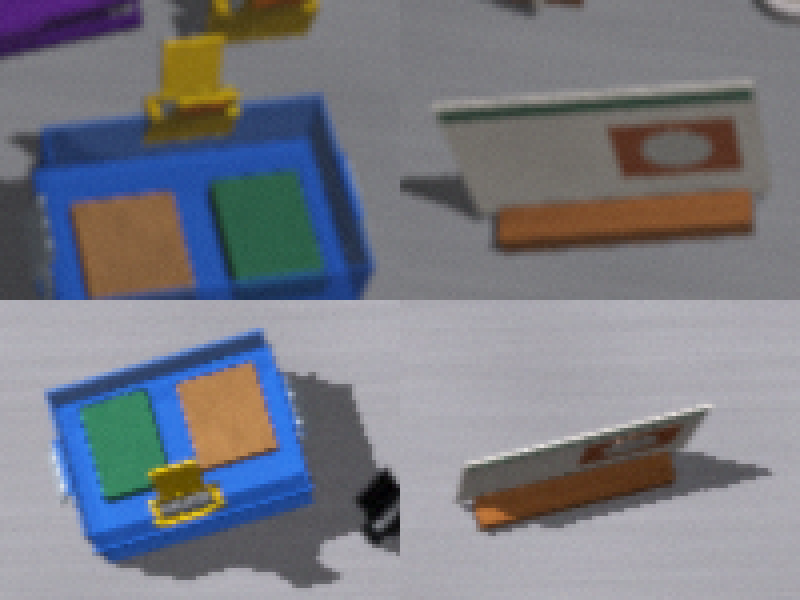

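Scene crop: rim corners are near crop pixels (45,127) and (323,95), and the far handle's tip runs from (163,40) to (226,37). The card's top edge runs from (433,104) to (754,82). Top crop: the handle tip runs from (150,470) to (202,460), and the card edge from (461,466) to (712,406). I'll triangulate these points.

Run:
```python
from h import *
s,t=cam('scene'),cam('top')
c=lambda x,y,ox,oy,X,Y:(ox+(x-X)/4-.5,oy+(y-Y)/4-.5)
A=lambda x,y:c(x,y,350,195,0,0);B=lambda x,y:c(x,y,190,195,400,0)
C=lambda x,y:c(x,y,225,135,0,300);D=lambda x,y:c(x,y,350,130,400,300)
ang=lambda p,q:np.degrees(np.arctan2(*(q-p)[1::-1]))
def rep(n,p,q): print(n,p.round(1),q.round(1),((p+q)/2).round(1),'len',np.linalg.norm(q-p).round(1),'ang',ang(p,q).round(2))
rep('card scene',onz(s,B(433,104),160),onz(s,B(754,82),160))
rep('card top',onz(t,D(712,406),160),onz(t,D(461,466),160))
rep('card tri',tri((s,t),(B(433,104),D(712,406))),tri((s,t),(B(754,82),D(461,466))))
rep('rim scene',onz(s,A(43,127),132),onz(s,A(325,95),132))
rep('handle scene',onz(s,A(163,39),183),onz(s,A(226,36),183))
rep('handle top',onz(t,C(202,460),183),onz(t,C(150,470),183))
rep('handle tri',tri((s,t),(A(163,39),C(202,460))),tri((s,t),(A(226,36),C(150,470))))
# box outline, top view: rear and front rim corners
rep('rimfar top',onz(t,C(264,331),132),onz(t,C(48,394),132))
# subpixel masks
for n,d,x0,y0,x1,y1 in(('s',s,380,195,420,235),('t',t,255,165,290,195)):
    h=cv2.cvtColor(d['color'],cv2.COLOR_RGB2HSV)
    m=cv2.inRange(h,(20,120,60),(35,255,255)); k=np.zeros_like(m);k[y0:y1,x0:x1]=m[y0:y1,x0:x1]
    cs,_=cv2.findContours(k,cv2.RETR_EXTERNAL,2); cc=max(cs,key=cv2.contourArea); print(n,cv2.boundingRect(cc),cv2.minAreaRect(cc))
```

```text
card scene [ 619.2 -297.7  160. ] [574.8 -93.  160. ] [ 597.  -195.3  160. ] len 209.4 ang 102.23
card top [ 623.4 -299.5  160. ] [577.4 -91.7 160. ] [ 600.4 -195.6  160. ] len 212.9 ang 102.47
card tri [ 621.8 -297.3  164.4] [576.7 -91.9 163.3] [ 599.3 -194.6  163.8] len 210.3 ang 102.37
rim scene [563.6 123.8 132. ] [514.  307.6 132. ] [538.8 215.7 132. ] len 190.4 ang 105.1
handle scene [517.9 194.6 183. ] [510.2 234.9 183. ] [514.  214.7 183. ] len 41.0 ang 100.82
handle top [567.  200.4 183. ] [559.6 242.5 183. ] [563.3 221.4 183. ] len 42.8 ang 99.89
handle tri [554.6 192.4 237.7] [547.4 231.7 238.1] [551.  212.  237.9] len 40.0 ang 100.38
rimfar top [688.8 153.8 132. ] [638.2 335.8 132. ] [663.5 244.8 132. ] len 188.9 ang 105.54
s (387, 195, 33, 35) ((401.08624267578125, 212.00148010253906), (23.436674118041992, 43.17282485961914), 27.552812576293945)
t (262, 175, 19, 17) ((270.1999816894531, 182.09999084472656), (14.230247497558594, 16.76007080078125), 71.56504821777344)
```

```bash
python3 -m creep '[[[-1,0.025,-0.025,0,-4],[-1,0.05,-0.05,0,-8],[-1,0.075,-0.075,0,-12],[-1,0.1,-0.1,0,-16],[-1,0.125,-0.125,0,-20],[-1,0.15,-0.15,0,-24],[-1,0.175,-0.175,0,-28],[-1,0.2,-0.2,0,-32],[-1,0.225,-0.225,0,-36],[-1,0.25,-0.25,0,-40],[-1,0.275,-0.275,0,-44],[-1,0.3,-0.3,0,-48],[-1,0.325,-0.325,0,-52],[-1,0.345,-0.345,0,-56],[-1,0.3534,-0.353,0,-56.9],[-1,0.3534,-0.353,0,-56.9],[-1,0.3534,-0.353,0,-56.9],[-1,0.3534,-0.353,0,-56.9]]]'
python3 - <<'E'
from h import *
s,t=cam('scene'),cam('top')
o=ctrl.observe();w,x,y,z=o['eef_rot'];print(o['eef_pos'],'yaw',np.degrees(np.arctan2(1-2*(x*x+z*z),2*(x*y-w*z))),o['ft_force'])
cv2.imwrite('pics/c2.png',np.hstack([crop(s,350,170,80,100,5),crop(t,235,120,80,100,5)]))
E
```

```text
time: 1.8
eef_pos: [538.1, 218.4, 231.3]
eef_rot: [-0.0, 0.794, -0.607, -0.0]
ft_force: [-0.2, 0.2, 0.4]
width: 85.6
gripper_force: 0.0
[537.95066047 218.66340562 231.43686034] yaw -164.75985524965813 [0.50962995 0.70941372 0.52523453]
```

View pics/c2.png

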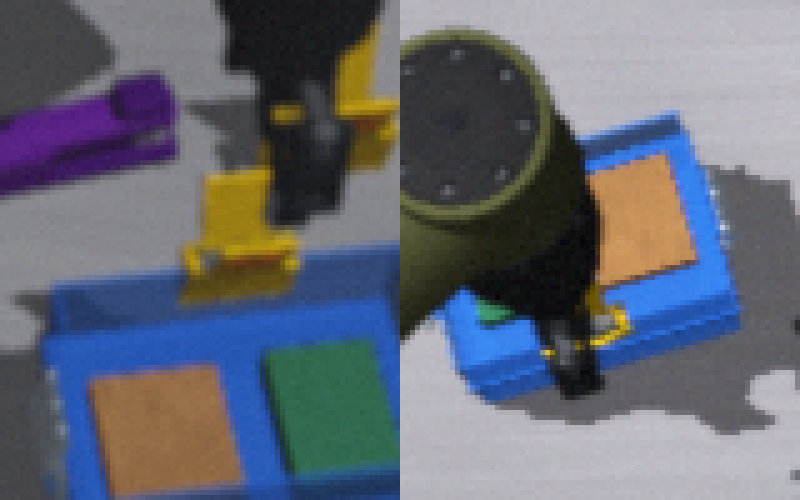

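Scene crop: the +x finger tip is at about (293,220), and the clip's handle tops are at about (237,173). I'll check this against what the calibration predicts.

Run:
```python
from h import *
s,t=cam('scene'),cam('top')
n=np.array([.965,.264,0]);u=np.array([-.264,.965,0]);c=np.array([538.5,217.5,0]);g=np.array([538,218.5,0])
S=lambda P:((proj(s,P)-(350,170)+.5)*5).round(0); T=lambda P:((proj(t,P)-(235,120)+.5)*5+(400,0)).round(0)
for nm,P in [('tip+x',g+n*48+[0,0,244]),('tip-x',g-n*48+[0,0,244]),('tcp',g+[0,0,231])]+[(f'h{a}{b}',c+n*a*23+u*b*20+[0,0,183]) for a in(-1,1) for b in(-1,1)]+[(f'rim{b}',c+u*b*30+[0,0,132]) for b in(-1,1)]: print(nm,S(P),T(P))
```

```text
tip+x [286. 227.] [542. 228.]
tip-x [242.  66.] [582. 372.]
tcp [260. 159.] [565. 304.]
h-1-1 [199. 179.] [615. 344.]
h-11 [274. 170.] [556. 361.]
h1-1 [217. 254.] [596. 277.]
h11 [295. 245.] [537. 294.]
rim-1 [179. 270.] [629. 322.]
rim1 [290. 257.] [542. 347.]
```

Projections match what the pictures show, so I'll descend and partly close.

```bash
python3 -m creep '[[[-1,0,0,-0.015,0],[-1,0,0,-0.03,0],[-1,0,0,-0.045,0],[-1,0,0,-0.06,0],[-1,0,0,-0.07,0],[-1,0,0,-0.078,0],[-1,0,0,-0.083,0],[-1,0,0,-0.083,0],[-1,0,0,-0.083,0],[-0.4,0,0,-0.083,0],[-0.2,0,0,-0.083,0],[-0.1,0,0,-0.083,0],[0,0,0,-0.083,0],[0,0,0,-0.083,0],[0,0,0,-0.083,0],[0,0,0,-0.083,0]]]'
python3 - <<'E'
from h import *
s,t=cam('scene'),cam('top')
cv2.imwrite('pics/c3.png',np.hstack([crop(s,360,185,65,65,6),crop(t,240,150,65,65,6)]))
E
```

```text
time: 3.33
eef_pos: [539.2, 217.8, 149.7]
eef_rot: [-0.001, 0.794, -0.608, 0.001]
ft_force: [-1.2, 0.3, 5.7]
width: 42.7
gripper_force: 7.4
```

View pics/c3.png

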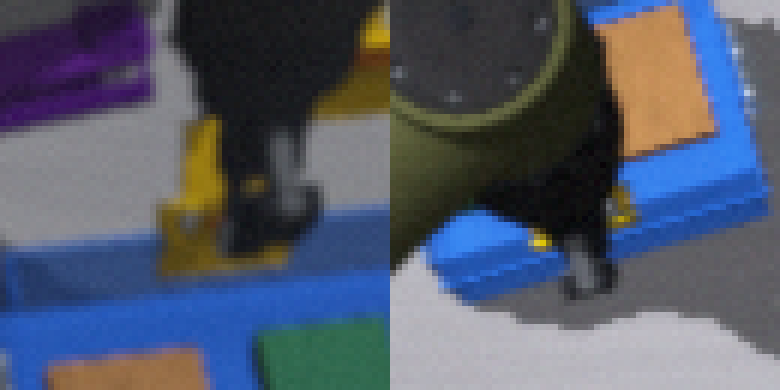

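Both pads touch the handles evenly, at 42.7 mm and 7 N. I'll check the centring along the rim from the scene view: finger at crop columns 230–320, jaw at 160–292.

Run:
```python
from h import *
s,t=cam('scene'),cam('top')
n=np.array([.965,.264,0]);u=np.array([-.264,.965,0]);c=np.array([538.5,217.5,0]);g=np.array([539,217.8,0])
S=lambda P:((proj(s,P)-(360,185)+.5)*6).round(0); T=lambda P:((proj(t,P)-(240,150)+.5)*6+(390,0)).round(0)
for a in(21,33):
  for b in(-11,11):
    for z in (150,185): print('f',a,b,z,S(g+n*a+u*b+[0,0,z]))
    print('back -x',T(g-n*a+u*b+[0,0,150]))
for b in(-30,30):
  for a in(-10,10): print('jaw',a,b,S(c+n*a+u*b+[0,0,132]),T(c+n*a+u*b+[0,0,132]))
```

```text
f 21 -11 150 [212. 250.]
f 21 -11 185 [222. 207.]
back -x [608. 244.]
f 21 11 150 [262. 244.]
f 21 11 185 [273. 201.]
back -x [569. 255.]
f 33 -11 150 [218. 274.]
f 33 -11 185 [228. 232.]
back -x [614. 265.]
f 33 11 150 [268. 268.]
f 33 11 185 [280. 226.]
back -x [575. 276.]
jaw -10 -30 [150. 215.] [640. 223.]
jaw 10 -30 [159. 253.] [630. 189.]
jaw -10 30 [283. 199.] [536. 253.]
jaw 10 30 [293. 238.] [526. 219.]
```

Centred to within a few mm, which is enough for the 40 mm handles. Squeezing now.

```bash
python3 -m creep '[[[0.1,0,0,0,0],[0.2,0,0,0,0],[0.3,0,0,0,0],[0.4,0,0,0,0],[0.5,0,0,0,0],[0.6,0,0,0,0],[0.8,0,0,0,0],[1,0,0,0,0],[1,0,0,0,0],[1,0,0,0,0],[1,0,0,0,0],[1,0,0,0,0],[1,0,0,0,0]]]'
```

```text
time: 4.62
eef_pos: [540.3, 217.9, 153.3]
eef_rot: [-0.003, 0.794, -0.608, 0.002]
ft_force: [-2.3, -0.7, 16.1]
width: 16.0
gripper_force: 62.3
```

```bash
python3 -m creep '[[[1,0,0,0.006,0],[1,0,0,0.012,0],[1,0,0,0.02,0],[1,0,0,0.03,0],[1,0,0,0.04,0],[1,0,0,0.05,0],[1,0,0,0.06,0],[1,0,0,0.07,0],[1,0,0,0.08,0],[1,0,0,0.09,0],[1,0,0,0.09,0],[1,0,0,0.09,0],[1,0,0,0.09,0]]]'
python3 - <<'E'
from h import *
s,t=cam('scene'),cam('top')
cv2.imwrite('pics/c4.png',np.hstack([crop(s,360,160,65,90,6),crop(t,235,130,65,90,6)]))
E
```

```text
time: 5.7
eef_pos: [538.4, 217.7, 237.6]
eef_rot: [0.0, 0.794, -0.608, -0.0]
ft_force: [-0.2, -0.2, -0.6]
width: 16.2
gripper_force: 60.3
```

View pics/c4.png

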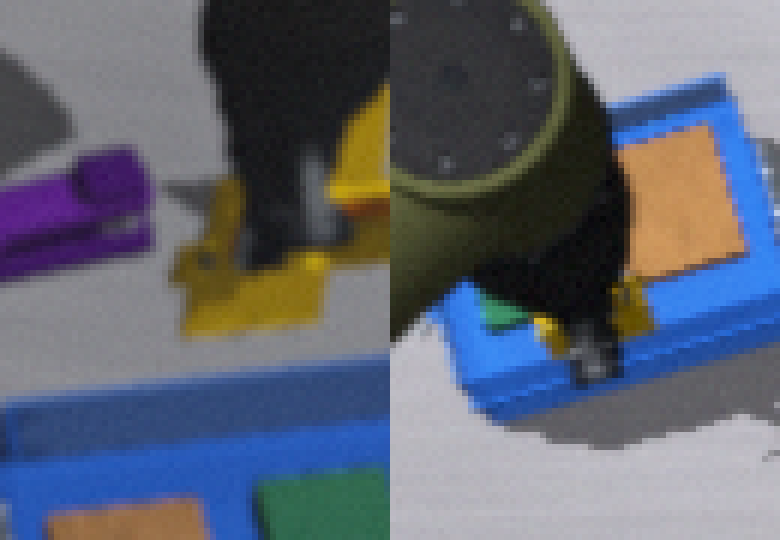

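The clip is held and clear of the rim, and the box is in place. In the scene crop the lower edge of the +x jaw runs from (185,337) to (322,318). I'll derive the clip's height and offset in the hand from it, and re-measure the card edge.

```bash
cat > lip.py <<'E'
from h import *
def lip(d,p,g,n,off):
    o,v=ray(d,p); return o+v*((n@g+off-n@o)/(n@v))
E
python3 - <<'E'
from lip import *
s,t=cam('scene'),cam('top')
o=ctrl.observe(); g=np.array(o['eef_pos']); print(g,o['width'],o['gripper_force'])
th=np.radians(15.2);n=np.array([np.cos(th),np.sin(th),0]);u=np.array([-n[1],n[0],0])
S=lambda x,y:(360+x/6-.5,160+y/6-.5)
for P in((185,338),(324,319)):
    q=lip(s,S(*P),g,n,14); print(q.round(1),'u rel',(u@(q-g)).round(1),'z rel',(q-g)[2].round(1))
# card edge: white top rim in scene columns, brightest row gradient
for nm,d,xs,y0,y1 in(('s',s,range(204,276,4),208,232),('t',t,range(370,424,3),150,176)):
    gr=cv2.GaussianBlur(cv2.cvtColor(d['color'],cv2.COLOR_RGB2GRAY),(3,3),0).astype(float)
    pts=[]
    for x in xs:
        dg=np.diff(gr[y0:y1,x]); j=int(np.argmax(dg[:])); pts.append((x,y0+j+.5))
    vx,vy,x0,yy=cv2.fitLine(np.float32(pts),cv2.DIST_HUBER,0,.01,.01).ravel()
    f=lambda x:onz(d,(x,yy+(x-x0)*vy/vx),160)
    a,b=f(xs[0]),f(xs[-1]); 
    if a[1]>b[1]:a,b=b,a
    k=(a[0]-b[0])/(b[1]-a[1]); print(nm,'ang',90+np.degrees(np.arctan(k)),'x at y=-195:',a[0]-k*(-195-a[1]), np.abs([p[1]-(yy+(p[0]-x0)*vy/vx) for p in pts]).max())
E
```

```text
[538.38445656 217.57048986 237.54150713] 16.292620896813514 60.32052040100098
[558.7 196.3 191.4] u rel -25.9 z rel -46.1
[543.1 253.5 194. ] u rel 33.5 z rel -43.6
s ang 102.93481245934727 x at y=-195: 611.7220406462546 5.2404633
t ang 100.14611212825113 x at y=-195: 603.5313639945173 7.8785095
```

The card's top edge from both views, allowing for its thickness, has its middle at about (598.7, −195.4) and its normal at 12.4°. The clip's lips are about 46 mm below the TCP. Moving over the card at this height.

```bash
python3 -m creep '[[[1,0.002,-0.015,0.004,0],[1,0.006,-0.04,0.008,-0.5],[1,0.01,-0.07,0.01,-1],[1,0.015,-0.1,0.01,-1.5],[1,0.019,-0.13,0.01,-2],[1,0.023,-0.16,0.01,-2.5],[1,0.028,-0.19,0.01,-2.9],[1,0.032,-0.22,0.01,-2.9],[1,0.036,-0.25,0.01,-2.9],[1,0.041,-0.28,0.01,-2.9],[1,0.045,-0.31,0.01,-2.9],[1,0.05,-0.34,0.01,-2.9],[1,0.054,-0.37,0.01,-2.9],[1,0.058,-0.395,0.01,-2.9],[1,0.06,-0.409,0.01,-2.9],[1,0.0605,-0.415,0.01,-2.9],[1,0.0605,-0.415,0.01,-2.9],[1,0.0605,-0.415,0.01,-2.9],[1,0.0605,-0.415,0.01,-2.9]]]'
python3 - <<'E'
from h import *
s,t=cam('scene'),cam('top')
o=ctrl.observe();w,x,y,z=o['eef_rot'];print(o['eef_pos'],'yaw',np.degrees(np.arctan2(1-2*(x*x+z*z),2*(x*y-w*z))))
cv2.imwrite('pics/c5.png',np.hstack([crop(s,192,165,95,90,4),crop(t,350,125,95,90,4)]))
E
```

```text
time: 7.48
eef_pos: [599.1, -196.3, 248.5]
eef_rot: [-0.0, 0.779, -0.627, 0.0]
ft_force: [-0.4, 0.3, -1.1]
width: 15.7
gripper_force: 60.3
[ 599.17432974 -196.15533661  248.60099417] yaw -167.6873729261636
```

View pics/c5.png

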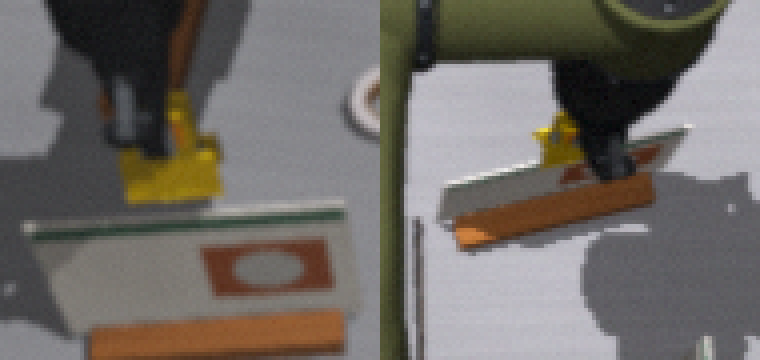

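In the scene crop the jaw's lower edge runs from (127,203) to (222,195), above the card edge from (25,224) to (343,203). I'll recompute the clip's offset.

Run:
```python
from lip import *
s,t=cam('scene'),cam('top')
g=np.array([599.15,-196.2,248.6])
th=np.radians(12.35);n=np.array([np.cos(th),np.sin(th),0]);u=np.array([-n[1],n[0],0]);C=np.array([598.7,-195.4,160])
S=lambda x,y:(192+x/4-.5,165+y/4-.5)
T=lambda x,y:(350+(x-380)/4-.5,125+y/4-.5)
for off in(12,14,16):
  for P in((127,204),(223,195)):
    q=lip(s,S(*P),g,n,off); print(off,q.round(1),'u rel g',(u@(q-g)).round(1),'u rel card',(u@(q-C)).round(1),'z rel',(q-g)[2].round(1))
print('card corners s',onz(s,S(23,225),160),onz(s,S(344,202),160)); print('t',onz(t,T(690,126),160),onz(t,T(440,186),160))
# predicted finger in scene, top and jaw left end in top
iS=lambda P:((proj(s,P)-(192,165)+.5)*4).round(0); iT=lambda P:((proj(t,P)-(350,125)+.5)*4+(380,0)).round(0)
for b in(-11,11): print('f',iS(g+n*8+u*b),iS(g+n*18+u*b),iT(g-n*8+u*b),iT(g-n*18+u*b))
for a in(-14,14): print('jaw+y',a,iT(g+n*a+u*33+[0,0,-46]),iT(g+n*a+u*27+[0,0,-46]))
# yellow mask extent in top
h=cv2.cvtColor(t['color'],cv2.COLOR_RGB2HSV);m=cv2.inRange(h,(20,120,60),(35,255,255))[125:215,380:425];ys,xs=np.nonzero(m)
print('yellow top crop', (xs.min()+30)*4+380,(xs.max()+31)*4+380,ys.min()*4,ys.max()*4+4)
```

```text
12 [ 617.2 -222.4  197.3] u rel g -29.4 u rel card -30.3 z rel -51.3
12 [ 604.1 -162.8  199.9] u rel g 31.6 u rel card 30.7 z rel -48.7
14 [ 619.  -221.3  200.4] u rel g -28.7 u rel card -29.6 z rel -48.2
14 [ 606.  -161.9  203. ] u rel g 32.1 u rel card 31.2 z rel -45.6
16 [ 620.8 -220.2  203.5] u rel g -28.0 u rel card -28.9 z rel -45.1
16 [ 607.8 -161.   206.1] u rel g 32.6 u rel card 31.7 z rel -42.5
card corners s [ 620.09248877 -298.75377314  160.        ] [574.99003586 -94.29087117 160.        ]
t [ 623.41137975 -297.87675872  160.        ] [577.42149915 -90.83170097 160.        ]
f [142. 152.] [141. 165.] [597. 137.] [600. 149.]
f [178. 149.] [177. 163.] [570. 143.] [573. 155.]
jaw+y -14 [538. 171.] [545. 169.]
jaw+y 14 [529. 138.] [537. 136.]
yellow top crop 536 584 112 168
```

The clip is centred on the card within about 1 mm along the edge and across it. Descending 60 mm gently leaves the edge about 18 mm inside the lips.

```bash
python3 -m creep '[[[1,0,0,-0.006,0],[1,0,0,-0.014,0],[1,0,0,-0.022,0],[1,0,0,-0.028,0],[1,0,0,-0.033,0],[1,0,0,-0.038,0],[1,0,0,-0.043,0],[1,0,0,-0.047,0],[1,0,0,-0.051,0],[1,0,0,-0.054,0],[1,0,0,-0.057,0],[1,0,0,-0.059,0],[1,0,0,-0.06,0],[1,0,0,-0.06,0],[1,0,0,-0.06,0],[1,0,0,-0.06,0],[1,0,0,-0.06,0],[1,0,0,-0.06,0]]]'
python3 - <<'E'
from h import *
s,t=cam('scene'),cam('top')
cv2.imwrite('pics/c6.png',np.hstack([crop(s,192,180,80,80,5),crop(t,360,130,80,80,5)]))
E
```

```text
time: 9.18
eef_pos: [599.1, -197.3, 188.4]
eef_rot: [-0.0, 0.778, -0.628, 0.0]
ft_force: [-0.2, -0.4, -1.4]
width: 16.1
gripper_force: 60.3
```

View pics/c6.png

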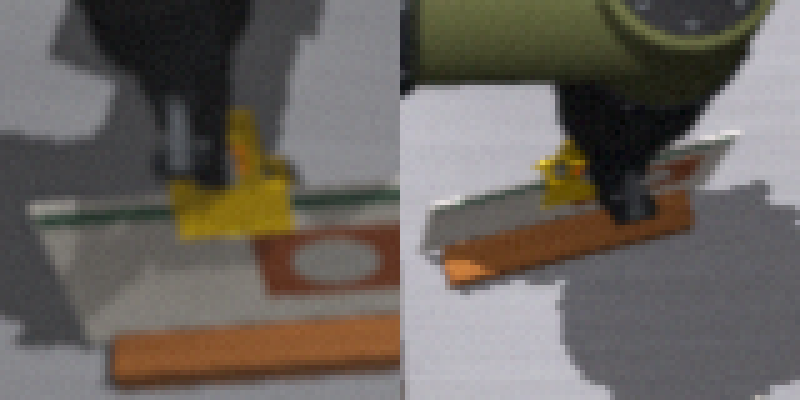

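The +x jaw covers the card's far face in the scene view, with its lower edge from (180,240) to (292,231) against the card edge near row 195. In the top view the −x jaw is on the robot side, at (545–595, 150–205). The card's corner hasn't moved and the contact force is about 0, so I'm handing in.

```bash
python3 -c "
from rig import ctrl
print(ctrl.sign_off())"
```

```text
the job is handed in; nothing more can be done
None
```

I handed the job in at about 9 s, with the yellow clip held wide open over the middle of the card's top edge. By my measurements the edge sits about 18 mm inside the jaws, and the wrist reads almost no force, so neither jaw seems to touch the card. The box and card showed no movement in my pictures, but I don't know how it was judged.

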